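# Draw the printing plate home and lock it

## Robot

A 6-joint arm with a two-finger parallel gripper is mounted at the origin on the work surface. World frame = base frame: x ahead of the robot, y to its left, z up, the work surface at z = 0. Lengths are in m, angles in degrees, forces in N, time in s.
With the tool pointing down it reaches from about 0.3 to 0.75 m from the base axis. Payload 8.5 kg.
Tool frame: the origin (TCP) lies between the finger pads; the fingertips stand 14 mm ahead of it and the grasp point (between the pads) lies 5 mm behind it; z points along the fingers, y is the line along which they close (so a half turn about z gives the same grasp; the last joint's range is limited). The gripper opens to 85 mm and grips with 20 to 120 N. Pads are 22 mm wide; open, the fingers measure 114 mm over their backs; the gripper's body (76 mm by 85 mm) begins 54 mm behind the grasp point. The pads swing forward as they close: fully open they stand 13 mm farther back than shut.
Start: joints at [60.487, 21.807, 74.336, -0, 83.858, -12.336], TCP at [0.162, 0.525, 0.245] pointing down, gripper open.
Joint ranges: [-178.18, 178.18], [-50.72, 133.34], [12.68, 142.11], [-81.47, 261.47], [9.98, 163.14], [-165.26, 165.26]. Speed limits (degrees/s): [136.94, 136.94, 180, 180, 180, 180].

## Interface

Orientations are given as [roll, pitch, yaw] about the fixed x, y, z axes, in that order (R = Rz(yaw) Ry(pitch) Rx(roll)).
In Python, from rig import env gives the robot as it stands.
- The arm moves only by the shell command python3 -m creep 'ROWS' [FORCE]. ROWS is JSON, one flat list of numbers, 7 for each row, row after row: the shift along the world's x, y, z normalised to -1 to 1, where 1 is 0.5 m, then the turn, a rotation vector about the world's x, y, z normalised to -1 to 1, where 1 is 2 rad, then the gripper command: -1 is fully open, 1 is shut, values between are in proportion. A call has 1 to 5 rows; each row is the pose to reach, as a shift and turn from the pose commanded when the call began; what a row does not reach only later rows make up. A row lasts 1/8 s, in which the tool goes at most 62.5 mm and 10.7 degrees, less where a joint would pass 70% of its speed; a pose out of reach is approached as far as the arm can. A call with a number of a shift or a turn outside -1 to 1 is refused whole. A call with a gripper value outside its range is refused whole. The fingers move at their own pace and stop on an object; FORCE is the grip in N (left out, the last holds). Time passes only in rows, so rows that repeat a pose let the fingers close. It gives the time, the measured TCP pose, the force, the opening and the grip force at its end, in the units of the state.
- env.read_state(): the state, without advancing time (a new reading comes with each control period).
- env.get_image(name): name is "scene" or "side" or "wrist"; returns (picture, depth): 400x640x3 uint8, red, green, blue; 400x640 float32, m along the optical axis (not along the pixel's ray), 0 where there is no reading.
- env.calibration(name): a dict with "fx", "fy", "cx", "cy" (pixels), "k1" (the pictures are not rectified: a ray, as slopes to the right and down, at radius r is drawn at 1 + k1 r^2 times it, then the intrinsics apply), "rvec" (rotation vector, rad) and "tvec" (3), from world to camera coordinates, as OpenCV has them; the wrist camera has in their place "hand_eye" (4x4, takes a point from camera to tool coordinates, whose origin is the TCP and whose axes are the flange's). Camera axes: x right, y down, z forward; pixel columns grow to the right and rows downward; lengths in m; the calibration is good to about 2 mm. A picture is of the moment at which its call begins: read the wrist's pose just before it. calibration takes no time and is no camera call.
- env.finish_job(): hands the job in; it is judged then, once.
The state is a dict: "t": time; "joint_pos": joint angles; "joint_vel": joint speeds; "joint_efforts": joint torques, N m; "ee_pos": TCP position; "eef_rot": TCP orientation; "force": force on the tool from outside, world axes, zero at the start; "torque": the same for the moment, N m; "grip_width": opening from 0.0 (shut) to 1.0 (fully open); "finger_force": force on a finger pad.
Only numpy, scipy, OpenCV 4.12 (cv2) and the standard library are available. Lean on these libraries where they do the work, as an engineer would, in place of code of your own. Each camera call takes 0.05 s, during which the arm holds its last target. There are 200 camera calls.

## Task

On the dial printer's bed, draw the brass printing plate out from under the blue bridge by pressing lightly on top of it and pulling it toward the front stop until it sits fully home against the stop, then swing the red lever all the way shut to lock it there. The engraved plate is delicate: never press on it with more than about 2.5 kg (25 N). Leave the other things on the bench where they are, and let go of everything at the end.

Things in the scene. Friction and masses are not known exactly. Their poses are not given: they have to be found in the camera images.
- press_bed: Fixed printer bed: grey base 250 (x) x 160 (y) x 12 mm; origin at its underside's centre, 4-12 mm above the bench; x from front stop to bridge, y to the lever's side, z up. The plate lies on it (z = 12 mm) in a 72 mm wide channel along x, centred on y = 0, between steel rails flush with the plate's top (z = 20 mm). A flat side shelf of base height runs along its right, y = -80 to -180 mm
- stop_face (a point): Centre of the front stop's inner face, where the plate's front edge must come to rest; at x = -85, y = 0, z = 20 mm in the bed's frame. The dark steel stop runs across the front end of the channel, its top 4 mm above this point
- bridge_front (a point): Middle of the upper front edge of the fixed blue bridge, at x = 45, y = 0, z = 36 mm in the bed's frame. The bridge spans the channel from there 80 mm back; underside 10 mm lower (6 mm above the plate). It carries a steel ink cup, 64 mm across, 40 mm behind this edge, to 34 mm above it
- plate: Loose brass printing plate, 110 (x) x 70 (y) x 8 mm thick, 0.35-0.7 kg, axes as the bed's; origin at its underside's centre (top 8 mm above, front edge at its x = -55 mm). Starts 40 to 65 mm short of the stop, rear under the bridge; fully home its origin is at x = -30, z = 12 mm in the bed's frame. Friction about 0.2 on the oiled bed, 0.9 on its matt etched top: a fingertip pressing with 6 to 12 N draws it
- lock_lever (a joint): Red lock lever on an upright pivot, rad. 0 = shut (a limit): knob arm points to the bed's +y, toe to -y across the channel, 2 mm behind a plate that is home. 1.57 = open: knob arm to the bed's -x, toe to +x. Grows counter-clockwise seen from above, limit 1.6, starts at 1.2 to 1.55. Stays where left; about 1 N at the knob turns it. It cannot shut while the plate is not home
- lever_pivot (a point): The lever's pivot axis, fixed: x = 32, y = 58 mm in the bed's frame, at z = 20 mm (height of the rails' top)
- lever_knob (a point): Centre of the upright round black knob pin on the lever's arm: 12 mm diameter, graspable from above; 55 mm from the pivot axis and 43.5 mm above the bed's origin. The pin's top is 14 mm above this point, the arm's top 16 mm below
- round_tin: White round tin with an aluminium lid, 60 mm across, 26 mm tall, standing on the bed's side shelf; origin at its underside's centre. Bystander
- spare_plate: Small square steel plate 60 x 60 x 6 mm lying on the bed's side shelf; origin at its underside's centre. Bystander
- ink_jar: Red-brown ink jar with a dark cap, 64 mm across, 75 mm tall; origin at its underside's centre. Bystander
- green_tin: Green round tin with a white lid, 66 mm across, 30 mm tall; origin at its underside's centre. Bystander
- glue_bottle: White bottle with a red cap, 40 mm across, 100 mm tall; origin at its underside's centre. Bystander
- brush_pot: Glass pot with brushes, 66 mm across, pot 65 mm tall, brushes to 128 mm; origin at its underside's centre. Bystander
- graver: Graver with a dark wooden handle, 150 mm long, lying on the bench; origin under it. Bystander
Things that resemble listed ones, but are neither listed nor needed, are in the scene too. What is shaped like the plate but purple is not meant.

How it is judged (in metres and radians):
On the way, in this order (a step that is already met when the one before it is completed fails the run):
1. the plate is drawn home against the front stop (within 2.5 mm) while the lever is still open (x of plate in the frame of press_bed below -0.0275 m and value of joint lock_lever above 0.7 rad), for 0.2 s.
2. the lever is swung shut (within 0.1 rad) (value of joint lock_lever below 0.1 rad), for 0.2 s.
At the end, for the whole second after the job is handed in: The plate lies flat in the channel, at rest, its front edge within 2.5 mm of the stop, and the lever is shut to within 0.1 rad (x of plate in the frame of press_bed below -0.0275 m and z of plate in the frame of press_bed below 0.014 m and value of joint lock_lever below 0.1 rad and linear speed of plate below 0.01 m/s); the robot touches nothing.
It fails at once if the plate pressed with more than 25 N (contact force between the fingers and plate above 25 N).
It fails at once if another thing on the bench shifted by more than 20 mm (distance of any of round_tin, spare_plate, ink_jar, green_tin, glue_bottle, brush_pot, graver from where it was at the start of the episode above 0.02 m).
It also fails if it takes over 58 s, if anything falls off the work surface, if the arm or the gripper's body presses on something with over 40 N, if the wrist force passes 120 N, or if a joint passes its speed limit or range.

## Working session

There is one attempt and no reset: what is moved stays moved. The work goes in short steps, Python scripts to look and compute and a shell command to move; the robot and the scene stay as the last step left them, time stands still between calls to the robot, and variables do not carry over. Pictures are saved under pics/ and viewed, at most 10 in all, crops included, and the job is handed in when it is done.

```bash
ls; mkdir -p pics
cat > h.py <<'E'
import numpy as np, cv2
from rig import env
from scipy.spatial.transform import Rotation as R
def cam(name, st=None):
    c=env.calibration(name)
    if 'hand_eye' in c:
        H=np.array(c['hand_eye']); T=np.eye(4); T[:3,:3]=R.from_euler('xyz',st['eef_rot'],degrees=True).as_matrix(); T[:3,3]=st['ee_pos']
        M=T@H; return c,M[:3,:3],M[:3,3]
    Rm=cv2.Rodrigues(np.array(c['rvec'],float))[0]; t=np.array(c['tvec'],float)
    return c,Rm.T,-Rm.T@t
def rays(c,uv):
    uv=np.atleast_2d(np.asarray(uv,float)); d=np.stack([(uv[:,0]-c['cx'])/c['fx'],(uv[:,1]-c['cy'])/c['fy']],1)
    s=d.copy()
    for _ in range(20): s=d/(1+c['k1']*(s**2).sum(1,keepdims=True))
    return np.c_[s,np.ones(len(s))]
def on_plane(C,uv,z):
    c,Rm,o=C; r=rays(c,uv)@Rm.T
    return o+r*((z-o[2])/r[:,2:3])
def by_depth(C,uv,dep):
    c,Rm,o=C; uv=np.atleast_2d(uv).astype(int); z=dep[uv[:,1],uv[:,0]]
    return o+(rays(c,uv)*z[:,None])@Rm.T
def proj(C,P):
    c,Rm,o=C; q=(np.atleast_2d(P)-o)@Rm; s=q[:,:2]/q[:,2:]; s=s*(1+c['k1']*(s**2).sum(1,keepdims=True))
    return s*[c['fx'],c['fy']]+[c['cx'],c['cy']]
E
python3 - <<'E'
from h import *
st=env.read_state(); print(st)
for n in ['scene','side','wrist']:
    p,d=env.get_image(n); cv2.imwrite(f'pics/{n}0.png',p[...,::-1]); np.savez(f'pics/{n}0.npz',p=p,d=d)
    C=cam(n,st); print(n,C[2],C[1][:,2])
E
```

```text
pics
{'t': 0.0, 'joint_pos': array([ 6.04869424e+01,  2.18410825e+01,  7.43847393e+01,  4.29988823e-04,
        8.38570504e+01, -1.23337222e+01]), 'joint_vel': array([-0.00520254, -0.05136098, -0.01195896,  0.09124422,  0.13274033,
        0.09016486]), 'joint_efforts': array([-7.43295113e-04, -4.48466349e+01, -2.31280124e+01, -2.28624813e-04,
        4.73121065e-03,  6.07800477e-07]), 'ee_pos': array([0.16229655, 0.52522903, 0.24471098]), 'eef_rot': array([-1.79919132e+02, -1.81195313e-02,  1.62820606e+02]), 'force': array([ 0.37366745, -0.36945416, -0.25095897]), 'torque': array([-0.01861142, -0.02430465,  0.02436178]), 'finger_force': 0.0, 'grip_width': 0.9976454968003586}
scene [0.94978079 0.55298069 1.18575918] [-0.33954891 -0.41733504 -0.84293416]
side [ 0.41580313 -0.92185327  0.67605927] [ 0.08516005  0.82860086 -0.55332484]
wrist [0.08859149 0.54607009 0.37458302] [ 0.28889809 -0.09012617 -0.95310816]
```

View pics/scene0.png

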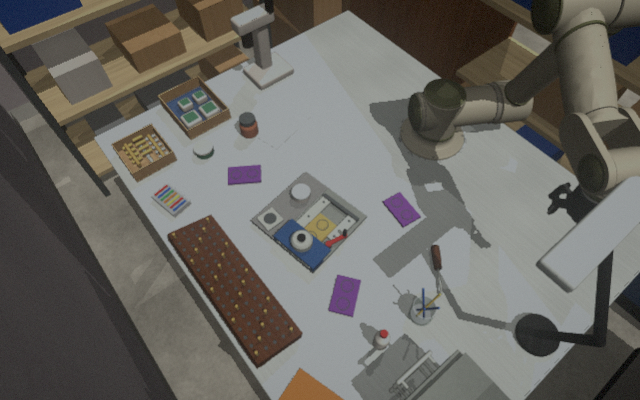

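View pics/side0.png

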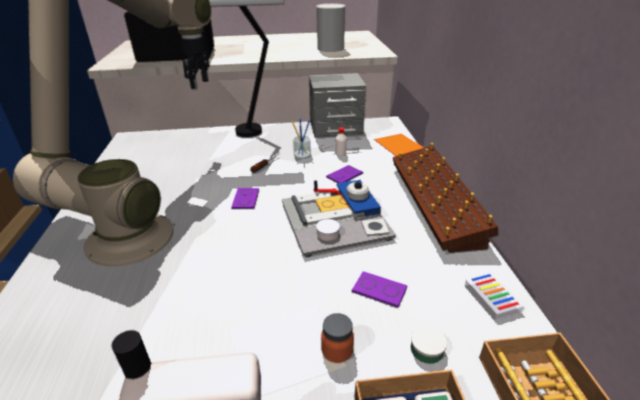

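The scene view shows the bed with corners near (307,173), (366,217), (315,270) and (251,219). The bridge is at (302,245), the red lever at (337,240) and the brass plate at (322,226). The three purple plates at (244,175), (402,208) and (345,295) are lookalikes and excluded by colour. I'll enlarge the bed to confirm.

Run:
```python
from h import *
f=np.load('pics/scene0.npz'); p,d=f['p'],f['d']
cr=p[165:280,240:375]; cv2.imwrite('pics/crop.png',cv2.resize(cr,None,fx=5,fy=5,interpolation=cv2.INTER_CUBIC)[...,::-1])
C=cam('scene')
print(on_plane(C,[(307,173),(366,217),(315,270),(251,219)],0.018).round(3))
hsv=cv2.cvtColor(p,cv2.COLOR_RGB2HSV)
sub=np.zeros(p.shape[:2],bool); sub[165:280,240:375]=1
for nm,lo,hi in [('blue',(100,120,40),(125,255,255)),('red',(0,150,80),(6,255,255)),('yellow',(18,80,80),(35,255,255))]:
    m=(cv2.inRange(hsv,lo,hi)>0)&sub; ys,xs=np.nonzero(m)
    P=by_depth(C,np.c_[xs,ys],d); print(nm,m.sum(),xs.mean(),ys.mean(),np.median(P,0).round(3), P.min(0).round(3),P.max(0).round(3))
```

```text
[[ 0.459 -0.136  0.018]
 [ 0.419  0.113  0.018]
 [ 0.653  0.152  0.018]
 [ 0.702 -0.105  0.018]]
blue 689 303.48621190130626 244.96806966618288 [0.637 0.102 0.043] [ 0.588 -0.012  0.035] [0.95  0.553 1.186]
red 52 333.7692307692308 240.3846153846154 [0.556 0.119 0.034] [0.526 0.109 0.03 ] [0.58  0.127 0.04 ]
yellow 461 317.5422993492408 228.15401301518438 [0.557 0.054 0.028] [0.515 0.015 0.021] [0.95  0.553 1.186]
```

View pics/crop.png

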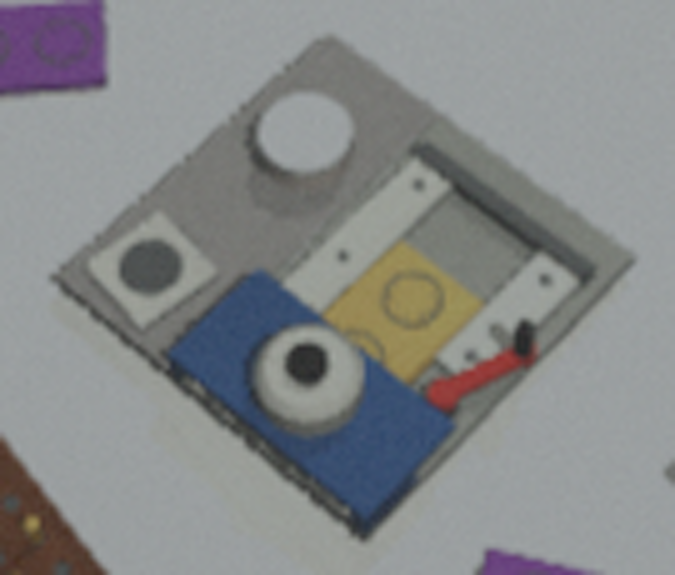

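The crop confirms it: the brass plate is at crop (400,310), the only brass one. The stop is at the right end, the lever is open with its knob at (525,340), and the bed's x axis is turned about +9° in the world. Next I move above the bed for a close wrist view.

```bash
R='a'; python3 -m creep '[0.368,-0.464,0.06,0,0,-0.165,1, 0.368,-0.464,0.06,0,0,-0.165,1, 0.368,-0.464,0.06,0,0,-0.165,1, 0.368,-0.464,0.06,0,0,-0.165,1, 0.368,-0.464,0.06,0,0,-0.165,1]'
python3 -m creep '[0.33,-0.46,0.06,0,0,0,1, 0.33,-0.46,0.06,0,0,0,1, 0.33,-0.46,0.06,0,0,0,1, 0.33,-0.46,0.06,0,0,0,1, 0.33,-0.46,0.06,0,0,0,1]'
python3 -m creep '[0,0,0,0,0,0,1, 0,0,0,0,0,0,1]'
python3 - <<'E'
from h import *
st=env.read_state(); print(st['ee_pos'],st['eef_rot'],st['force'],st['t'])
p,d=env.get_image('wrist'); cv2.imwrite('pics/w1.png',p[...,::-1]); np.savez('pics/w1.npz',p=p,d=d,e=st['ee_pos'],r=st['eef_rot'])
E
```

```text
t: 0.78
ee_pos: [0.3475, 0.2915, 0.2755]
eef_rot: [180.0, 0.0, 143.8]
force: [1.1, 0.0, -0.0]
grip_width: 0.002
finger_force: 0.0
t: 1.4
ee_pos: [0.5127, 0.0609, 0.3051]
eef_rot: [-180.0, -0.0, 143.8]
force: [0.6, -0.0, 0.1]
grip_width: 0.003
finger_force: 0.0
t: 1.65
ee_pos: [0.5109, 0.064, 0.3051]
eef_rot: [-180.0, -0.0, 143.9]
force: [0.1, -0.1, 0.1]
grip_width: 0.002
finger_force: 0.0
[0.51094597 0.06398062 0.30506508] [-1.79988315e+02 -4.82051307e-02  1.43932132e+02] [ 0.11678794 -0.12917189  0.0528979 ] 1.65
```

View pics/w1.png

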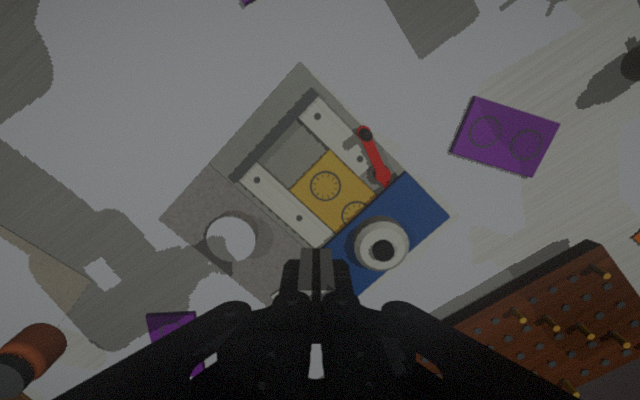

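The wrist view shows the plate with front corners near (328,150) and (290,190), the stop strip from (312,90) to (235,175), the bridge's front edge from (405,172) to (325,245) and the knob at (364,132). Now I measure the bed's frame.

```bash
cat > m.py <<'E'
from h import *
import sys
f=np.load(sys.argv[1]); p,d=f['p'],f['d']
C=cam('wrist',dict(ee_pos=f['e'],eef_rot=f['r'])); hsv=cv2.cvtColor(p,cv2.COLOR_RGB2HSV)
def big(lo,hi):
    m=cv2.inRange(hsv,lo,hi); n,l,s,_=cv2.connectedComponentsWithStats(m); k=1+np.argmax(s[1:,4]); return (l==k)
my=big((18,90,60),(35,255,255)); my=cv2.morphologyEx(my.astype(np.uint8),cv2.MORPH_CLOSE,np.ones((9,9)))>0
mb=big((100,130,30),(122,255,255)); mr=big((0,150,60),(7,255,255))|False
def Z(m):
    y,x=np.nonzero(cv2.erode(m.astype(np.uint8),np.ones((5,5)))); P=by_depth(C,np.c_[x,y],d); return np.median(P[:,2]),P
zp,_=Z(my); zb,_=Z(mb); zr,_=Z(mr); print('z plate,bridge,red',zp,zb,zr)
def rect(m,z):
    c=max(cv2.findContours(m.astype(np.uint8),0,cv2.CHAIN_APPROX_NONE)[0],key=cv2.contourArea)[:,0]
    W=on_plane(C,c,z)[:,:2].astype(np.float32); return W,cv2.minAreaRect(W)
W,rp=rect(my,zp); print('plate',rp)
Wb,rb=rect(mb,zb); print('bridge',rb)
phi=rp[2]; phi=(phi+45)%90-45; 
a=np.deg2rad(phi); ex=np.array([np.cos(a),np.sin(a)]); ey=np.array([-ex[1],ex[0]])
print('phi',phi)
q=W@np.c_[ex,ey]; print('plate extents along/across',np.percentile(q,[0.5,1,5,95,99,99.5],axis=0).T.round(4))
q=Wb@np.c_[ex,ey]; print('bridge extents',np.percentile(q,[0.5,1,5,95,99,99.5],axis=0).T.round(4))
# dark lines (stop), profile along the channel mid-line at plate height
yc=np.mean(np.percentile((W@ey),[2,98])); 
for s in np.arange(.38,.62,.004):
    u=proj(C,[*(s*ex+yc*ey),zp])[0]; v=p[int(round(u[1])),int(round(u[0]))]; print(round(s,3),v,d[int(round(u[1])),int(round(u[0]))].round(3),end=' | ')
yr,xr=np.nonzero(mr); print('\nred px',xr.min(),xr.max(),yr.min(),yr.max())
E
python3 m.py pics/w1.npz
python3 - <<'E'
import cv2
p=cv2.imread('pics/w1.png')[80:260,220:460]; cv2.imwrite('pics/w1c.png',cv2.resize(p,(800,600),interpolation=cv2.INTER_CUBIC))
E
```

```text
z plate,bridge,red 0.029504206709385028 0.04549984071924104 0.036891449100834306
plate ((0.5576269030570984, 0.05342633277177811), (0.08302637189626694, 0.07065591216087341), 9.673628807067871)
bridge ((0.6335793733596802, 0.0687510073184967), (0.07716913521289825, 0.15141887962818146), 9.745105743408203)
phi 9.673628807067871
plate extents along/across [[ 0.5172  0.5173  0.5179  0.5993  0.5997  0.5997]
 [-0.0764 -0.0764 -0.0762 -0.0064 -0.0062 -0.0057]]
bridge extents [[ 0.5977  0.5979  0.5984  0.6741  0.6745  0.6747]
 [-0.114  -0.1128 -0.1001  0.0361  0.0368  0.0369]]
0.38 [124 126 128] 0.412 | 0.384 [124 126 130] 0.413 | 0.388 [125 127 130] 0.413 | 0.392 [121 124 125] 0.415 | 0.396 [124 124 127] 0.417 | 0.4 [125 128 129] 0.416 | 0.404 [128 132 132] 0.419 | 0.408 [125 127 129] 0.419 | 0.412 [125 127 126] 0.418 | 0.416 [128 128 133] 0.42 | 0.42 [128 130 131] 0.421 | 0.424 [129 130 131] 0.42 | 0.428 [106 104 103] 0.402 | 0.432 [92 93 88] 0.404 | 0.436 [93 94 88] 0.404 | 0.44 [88 91 84] 0.407 | 0.444 [94 94 89] 0.405 | 0.448 [88 92 84] 0.408 | 0.452 [94 96 89] 0.41 | 0.456 [63 64 60] 
[... 372 characters left out ...]
0.421 | 0.52 [125 109  53] 0.415 | 0.524 [124 108  50] 0.416 | 0.528 [90 84 58] 0.415 | 0.532 [109  92  47] 0.417 | 0.536 [124 104  54] 0.416 | 0.54 [128 105  53] 0.417 | 0.544 [125 107  50] 0.418 | 0.548 [127 107  51] 0.421 | 0.552 [124 103  47] 0.421 | 0.556 [129 109  55] 0.421 | 0.56 [101  89  54] 0.421 | 0.564 [79 72 56] 0.424 | 0.568 [128 107  50] 0.425 | 0.572 [127 106  50] 0.427 | 0.576 [123 102  45] 0.428 | 0.58 [115  96  48] 0.427 | 0.584 [91 77 50] 0.427 | 0.588 [108  92  54] 0.429 | 0.592 [126 104  52] 0.429 | 0.596 [112  92  44] 0.431 | 0.6 [53 43 36] 0.42 | 0.604 [38 53 81] 0.415 | 0.608 [40 56 86] 0.417 | 0.612 [50 49 55] 0.413 | 0.616 [50 49 50] 0.404 | 
red px 362 390 140 187
```

View pics/w1c.png

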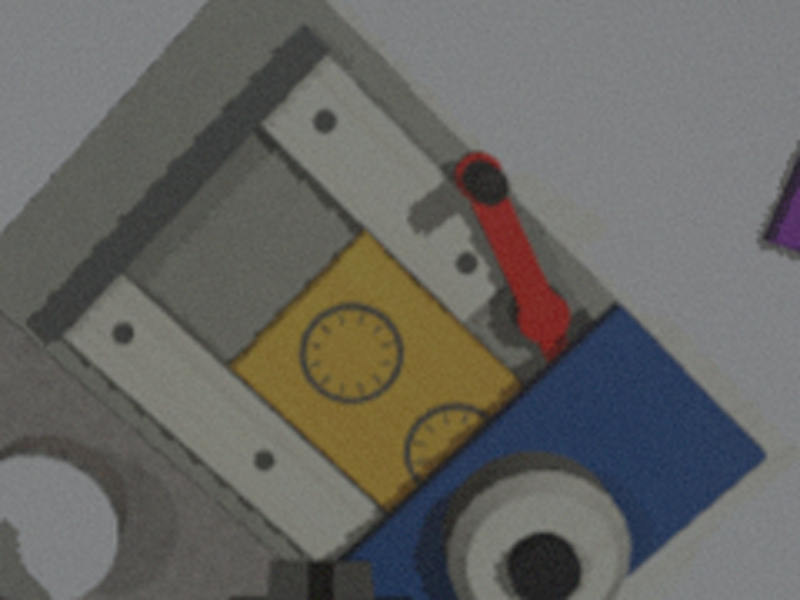

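```bash
cat >> h.py <<'E'
a=np.deg2rad(9.7); ex=np.array([np.cos(a),np.sin(a)]); ey=np.array([-ex[1],ex[0]]); S0,T0,ZB=.5528,-.0413,.0095
def bed(x,y,z): return np.array([*((S0+x/1e3)*ex+(T0+y/1e3)*ey),ZB+z/1e3])
def tobed(P): P=np.asarray(P); return np.array([(P[:2]@ex-S0)*1e3,(P[:2]@ey-T0)*1e3,(P[2]-ZB)*1e3]).round(1)
def delta(x,y,z):
    st=env.read_state(); print('norm shift to bed',x,y,z,((bed(x,y,z)-st['ee_pos'])/.5).round(4),'t',st['t'])
E
python3 - <<'E'
from h import *
f=np.load('pics/w1.npz'); C=cam('wrist',dict(ee_pos=f['e'],eef_rot=f['r']))
k=tobed(on_plane(C,[(366.1,134.6)],.067)[0]); print('knob',k, np.hypot(k[0]-32,k[1]-58), np.arctan2(-(k[0]-32),k[1]-58))
g=cv2.cvtColor(f['p'],cv2.COLOR_RGB2HSV); print(proj(C,bed(32,58,20)),proj(C,bed(-85,0,20)),proj(C,bed(45,0,36)))
print('tcp bed',tobed(f['e'])); delta(8,0,20+14+30)
E
```

```text
knob [-22.7  75.5  57.5] 57.431176202477346 1.2611597172440514
[[382.43931712 173.49708622]] [[277.25602374 139.72664411]] [[356.30311664 217.92917129]]
tcp bed [-38.4  18.3 295.6]
norm shift to bed 8 0 64 [ 0.0979 -0.021  -0.4635] t 1.7
```

```bash
python3 -m creep '[0.098,-0.021,-0.2,0,0,0,1, 0.098,-0.021,-0.3,0,0,0,1, 0.098,-0.021,-0.4,0,0,0,1, 0.098,-0.021,-0.46,0,0,0,1, 0.098,-0.021,-0.46,0,0,0,1]'
python3 -m creep '[0,0,0,0,0,0,1, 0,0,0,0,0,0,1, 0,0,0,0,0,0,1]'
python3 - <<'E'
from h import *
st=env.read_state(); print(st['ee_pos'],tobed(st['ee_pos']),st['force']); delta(8,0,36)
E
```

```text
t: 2.33
ee_pos: [0.5584, 0.0541, 0.0729]
eef_rot: [-179.8, -0.4, 144.0]
force: [1.3, -0.1, 1.1]
grip_width: 0.005
finger_force: 0.0
t: 2.7
ee_pos: [0.5609, 0.053, 0.0769]
eef_rot: [179.9, 0.1, 143.9]
force: [0.4, 0.1, -0.3]
grip_width: 0.003
finger_force: 0.0
[0.56091839 0.05303089 0.07689835] [ 9.  -0.9 67.4] [ 0.39252013  0.13418341 -0.27948706]
norm shift to bed 8 0 36 [-0.0024  0.0015 -0.0628] t 2.7
```

```bash
python3 -m creep '[0,0,-0.02,0,0,0,1, 0,0,-0.04,0,0,0,1, 0,0,-0.052,0,0,0,1, 0,0,-0.052,0,0,0,1, 0,0,-0.052,0,0,0,1]'
python3 -m creep '[0,0,-0.002,0,0,0,1, 0,0,-0.004,0,0,0,1, 0,0,-0.004,0,0,0,1, 0,0,-0.004,0,0,0,1]'
```

```text
t: 3.32
ee_pos: [0.5606, 0.0529, 0.0494]
eef_rot: [180.0, 0.0, 143.9]
force: [0.5, -1.3, -0.2]
grip_width: -0.003
finger_force: 0.0
t: 3.82
ee_pos: [0.5605, 0.0529, 0.0474]
eef_rot: [180.0, 0.0, 143.9]
force: [-0.3, -0.6, -0.6]
grip_width: -0.001
finger_force: 0.0
```

```bash
python3 -m creep '[0,0,-0.002,0,0,0,1, 0,0,-0.002,0,0,0,1]'
```

```text
t: 4.08
ee_pos: [0.5604, 0.053, 0.0462]
eef_rot: [-180.0, -0.0, 143.9]
force: [-0.0, 0.7, 0.7]
grip_width: 0.002
finger_force: 0.0
```

```bash
for i in 1; do python3 -m creep '[0,0,-0.002,0,0,0,1, 0,0,-0.002,0,0,0,1]'; done | egrep 'pos|force:'; python3 -m creep '[0,0,-0.001,0,0,0,1, 0,0,-0.001,0,0,0,1]'| egrep 'pos|force:'; python3 -m creep '[0,0,-0.001,0,0,0,1, 0,0,-0.001,0,0,0,1]'| egrep 'pos|force:'
```

```text
ee_pos: [0.5604, 0.053, 0.0452]
force: [0.0, 0.0, 0.9]
finger_force: 0.0
ee_pos: [0.5604, 0.0529, 0.0448]
force: [0.2, 0.1, 0.0]
finger_force: 0.0
ee_pos: [0.5604, 0.053, 0.0443]
force: [-0.1, -0.3, -0.1]
finger_force: 0.0
```

```bash
python3 -m creep '[0,0,-0.001,0,0,0,1, 0,0,-0.001,0,0,0,1]'| egrep 'pos|force:'
```

```text
ee_pos: [0.5604, 0.053, 0.0438]
force: [-0.1, 0.3, -0.2]
finger_force: 0.0
```

```bash
python3 -m creep '[0,0,-0.001,0,0,0,1, 0,0,-0.001,0,0,0,1]'| egrep 'pos|force:'
```

```text
ee_pos: [0.5604, 0.0529, 0.0433]
force: [0.3, -0.7, 0.5]
finger_force: 0.0
```

```bash
python3 -m creep '[0,0,-0.001,0,0,0,1, 0,0,-0.001,0,0,0,1]'| egrep 'pos|force:'
```

```text
ee_pos: [0.5604, 0.0529, 0.0428]
force: [-0.3, 0.2, -0.6]
finger_force: 0.0
```

```bash
python3 -m creep '[0,0,-0.001,0,0,0,1, 0,0,-0.001,0,0,0,1]'| egrep 'pos|force:'
```

```text
ee_pos: [0.5604, 0.053, 0.0423]
force: [-0.3, 0.6, -0.5]
finger_force: 0.0
```

```bash
python3 -m creep '[0,0,-0.001,0,0,0,1, 0,0,-0.001,0,0,0,1]'| egrep 'pos|force:'
```

```text
ee_pos: [0.5604, 0.053, 0.0423]
force: [-1.7, 0.2, 4.9]
finger_force: 2.5
```

```bash
python3 -m creep '[0,0,-0.0008,0,0,0,1, 0,0,-0.0008,0,0,0,1]'| egrep 'pos|force:'
```

```text
ee_pos: [0.5604, 0.053, 0.0423]
force: [-2.7, -0.3, 8.9]
finger_force: 4.3
```

```bash
python3 -m creep '[-0.0039,-0.0007,0,0,0,0,1, -0.0079,-0.0013,0,0,0,0,1, -0.0118,-0.002,0,0,0,0,1, -0.0158,-0.0027,0,0,0,0,1, -0.0197,-0.0034,0,0,0,0,1]'| egrep 'pos|force:'
```

```text
ee_pos: [0.5517, 0.0511, 0.0423]
force: [2.1, 1.1, 6.1]
finger_force: 2.9
```

```bash
python3 -m creep '[-0.0059,-0.001,-0.0006,0,0,0,1, -0.0118,-0.002,-0.0006,0,0,0,1, -0.0177,-0.003,-0.0006,0,0,0,1, -0.0236,-0.004,-0.0006,0,0,0,1, -0.0296,-0.005,-0.0006,0,0,0,1]'| egrep 'pos|force:'
```

```text
ee_pos: [0.5372, 0.0486, 0.0422]
force: [3.3, 0.5, 8.4]
finger_force: 3.9
```

```bash
python3 -m creep '[-0.0059,-0.001,0,0,0,0,1, -0.0118,-0.002,0,0,0,0,1, -0.0177,-0.003,0,0,0,0,1, -0.0236,-0.004,0,0,0,0,1, -0.0296,-0.005,0,0,0,0,1]'| egrep 'pos|force:'
```

```text
ee_pos: [0.5225, 0.0461, 0.0423]
force: [2.7, 0.5, 8.5]
finger_force: 4.0
```

```bash
python3 -m creep '[-0.0039,-0.0007,0,0,0,0,1, -0.0079,-0.0013,0,0,0,0,1, -0.0118,-0.002,0,0,0,0,1, -0.0158,-0.0027,0,0,0,0,1, -0.0197,-0.0034,0,0,0,0,1]'| egrep 'pos|force:'
```

```text
ee_pos: [0.5127, 0.0444, 0.0422]
force: [2.6, 0.3, 7.7]
finger_force: 4.1
```

```bash
python3 -m creep '[-0.001,-0.0002,0,0,0,0,1, -0.002,-0.0003,0,0,0,0,1, -0.002,-0.0003,0,0,0,0,1]'| egrep 'pos|force:'
```

```text
ee_pos: [0.5117, 0.0442, 0.0422]
force: [3.0, 0.4, 8.2]
finger_force: 4.3
```

```bash
python3 -m creep '[-0.001,-0.0002,0,0,0,0,1, -0.002,-0.0003,0,0,0,0,1, -0.002,-0.0003,0,0,0,0,1]'| egrep 'pos|force:'
```

```text
ee_pos: [0.5107, 0.044, 0.0423]
force: [2.5, 0.9, 9.9]
finger_force: 4.2
```

```bash
python3 -m creep '[-0.001,-0.0002,0,0,0,0,1, -0.002,-0.0003,0,0,0,0,1, -0.002,-0.0003,0,0,0,0,1]'| egrep 'pos|force:'
```

```text
ee_pos: [0.5099, 0.0439, 0.0423]
force: [3.1, -0.3, 8.0]
finger_force: 4.0
```

```bash
python3 -m creep '[-0.001,-0.0002,0,0,0,0,1, -0.002,-0.0003,0,0,0,0,1, -0.002,-0.0003,0,0,0,0,1]'| egrep 'pos|force:'
```

```text
ee_pos: [0.5093, 0.0438, 0.0422]
force: [5.8, 1.3, 7.1]
finger_force: 3.2
```

```bash
python3 -m creep '[-0.001,-0.0002,-0.0004,0,0,0,1, -0.002,-0.0003,-0.0004,0,0,0,1, -0.002,-0.0003,-0.0004,0,0,0,1]'| egrep 'pos|force:'
```

```text
ee_pos: [0.5087, 0.0437, 0.0423]
force: [5.9, 2.2, 7.6]
finger_force: 3.7
```

```bash
python3 -m creep '[-0.001,-0.0002,0,0,0,0,1, -0.002,-0.0003,0,0,0,0,1, -0.002,-0.0003,0,0,0,0,1]'| egrep 'pos|force:'
```

```text
ee_pos: [0.5077, 0.0435, 0.0422]
force: [6.0, 2.2, 7.4]
finger_force: 3.7
```

The pull force stepped up to the slip limit, so the plate is against the stop. I lift straight up and check.

```bash
python3 -m creep '[0,0,0.02,0,0,0,1, 0,0,0.12,0,0,0,1, 0,0,0.24,0,0,0,1, 0,0,0.36,0,0,0,1, 0,0,0.44,0,0,0,1]'| egrep 'pos|force:'; python3 -m creep '[0,0,0.02,0,0,0,-0.3, 0,0,0.02,0,0,0,-0.3, 0,0,0.02,0,0,0,-0.3, 0,0,0.02,0,0,0,-0.3]'
python3 - <<'E'
from h import *
st=env.read_state(); print(st['ee_pos'],tobed(st['ee_pos']),st['force'])
p,d=env.get_image('wrist'); np.savez('pics/w2.npz',p=p,d=d,e=st['ee_pos'],r=st['eef_rot'])
cv2.imwrite('pics/w2.png',cv2.resize(p[40:280,200:520],(800,600),interpolation=cv2.INTER_CUBIC)[...,::-1])
C=cam('wrist',st); print([proj(C,bed(-85,0,20)),proj(C,bed(45,0,36))])
E
python3 m.py pics/w2.npz | egrep 'plate|bridge|z|phi'
```

```text
ee_pos: [0.5047, 0.0437, 0.264]
force: [0.2, 1.1, -1.0]
finger_force: 0.0
t: 12.2
ee_pos: [0.5048, 0.0437, 0.2697]
eef_rot: [-179.9, -0.1, 143.9]
force: [1.4, 0.2, -0.4]
grip_width: 0.647
finger_force: 0.0
[0.50480621 0.04365681 0.26970916] [-47.9  -0.7 260.2] [ 1.43565038  0.23651865 -0.35429718]
[array([[292.73393232, 138.09151478]]), array([[378.76673999, 223.71302546]])]
z plate,bridge,red 0.02942788439779548 0.045571418392586605 0.03686680192111641
plate ((0.5214544534683228, 0.04640180617570877), (0.10963654518127441, 0.07005615532398224), 9.697456359863281)
bridge ((0.6333999633789062, 0.06599251180887222), (0.07823110371828079, 0.1572757214307785), 9.685409545898438)
phi 9.697456359863281
plate extents along/across [[ 0.467   0.4671  0.4672  0.5762  0.5766  0.5766]
bridge extents [[ 0.597   0.5971  0.5978  0.6738  0.6743  0.6744]
```

View pics/w2.png

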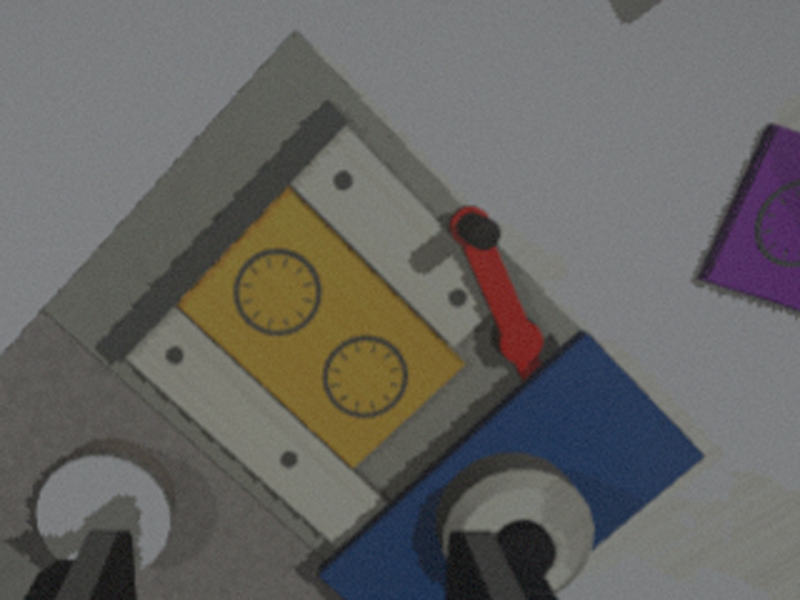

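The plate is home: its edge meets the dark stop along (290,190) to (180,305), and it measures 130.3 mm from the bridge edge against 130 expected. The lever is still open, with its knob at crop (478,232). Next I straddle the knob.

Run:
```python
from h import *
f=np.load('pics/w2.npz'); C=cam('wrist',dict(ee_pos=f['e'],eef_rot=f['r']))
k=tobed(on_plane(C,[(391.2,132.8)],.067)[0]); print('knob',k, np.hypot(k[0]-32,k[1]-58), np.arctan2(-(k[0]-32),k[1]-58))
delta(-21,75,110)
A=bed(-21,75,50)
for th,line in [(1.26,45),(1.0,40),(.75,35),(.5,28),(.25,22),(0,15),(-.05,15)]:
    l=np.deg2rad(line); x=32-55.5*np.sin(th)+11*np.cos(l); y=58+56*np.cos(th)+11*np.sin(l)
    print(th,((bed(x,y,50)-A)/.5).round(4), 'turn',np.deg2rad(line-45)/2)
```

```text
knob [-23.4  73.8  57.5] 57.60902707041666 1.2929735394751443
norm shift to bed -21 75 110 [ 0.0272  0.1583 -0.3009] t 12.25
1.26 [0.013  0.0183 0.    ] turn 0.0
1.0 [0.0222 0.045  0.    ] turn -0.04363323129985824
0.75 [0.0375 0.0678 0.    ] turn -0.08726646259971647
0.5 [0.0586 0.0857 0.    ] turn -0.14835298641951802
0.25 [0.0836 0.0982 0.    ] turn -0.2007128639793479
0 [0.1113 0.1039 0.    ] turn -0.2617993877991494
-0.05 [0.1168 0.1047 0.    ] turn -0.2617993877991494
```

```bash
python3 -m creep '[0.025,0.158,-0.05,0,0,0,0.2, 0.025,0.158,-0.15,0,0,0,0.2, 0.025,0.158,-0.25,0,0,0,0.2, 0.025,0.158,-0.3,0,0,0,0.2, 0.025,0.158,-0.3,0,0,0,0.2]' | egrep 'pos|force|width'; python3 -m creep '[0,0,0,0,0,0,0.2, 0,0,0,0,0,0,0.2, 0,0,0,0,0,0,0.2]'
python3 - <<'E'
from h import *
st=env.read_state(); print(tobed(st['ee_pos'])); delta(-22.5,75,50)
p,d=env.get_image('wrist'); np.savez('pics/w3.npz',p=p,d=d,e=st['ee_pos'],r=st['eef_rot'])
cv2.imwrite('pics/w3.png',p[...,::-1]); print(proj(cam('wrist',st),bed(-22.5,75,57.5)))
E
```

```text
ee_pos: [0.5167, 0.1227, 0.1192]
force: [0.1, 0.8, -0.2]
grip_width: 0.402
finger_force: 0.0
t: 13.25
ee_pos: [0.5179, 0.1226, 0.1217]
eef_rot: [179.9, 0.1, 143.9]
force: [0.7, -0.5, 0.3]
grip_width: 0.402
finger_force: 0.0
[-21.6  74.9 112.2]
norm shift to bed -22.5 75 50 [-1.700e-03 -1.000e-04 -1.245e-01] t 13.25
[[317.4039305  226.64357837]]
```

View pics/w3.png

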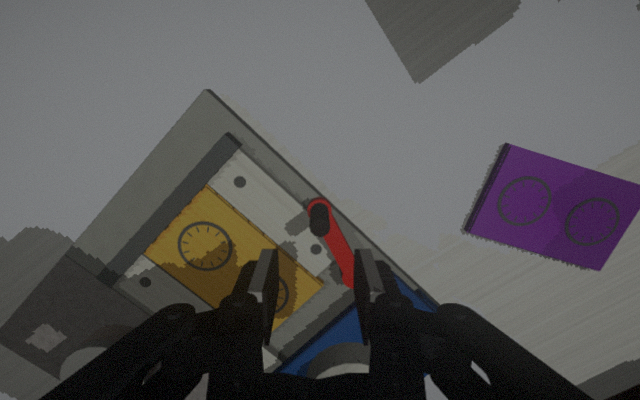

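The knob, at (318,222), is centred between the fingers at x 272 and 360. The plate is still home. I descend around the knob.

```bash
python3 -m creep '[0,0,-0.04,0,0,0,0.2, 0,0,-0.08,0,0,0,0.2, 0,0,-0.11,0,0,0,0.2, 0,0,-0.122,0,0,0,0.2, 0,0,-0.122,0,0,0,0.2]' | egrep 'pos|force|width'; python3 -m creep '[0.004,0.006,0,0,0,0,0.2, 0.013,0.018,0,0,0,0,0.2, 0.018,0.032,0,0,0,-0.022,0.2, 0.022,0.045,0,0,0,-0.044,0.2, 0.022,0.045,0,0,0,-0.044,0.2]'
```

```text
ee_pos: [0.5177, 0.1227, 0.0599]
force: [0.6, -0.5, 0.3]
grip_width: 0.397
finger_force: 0.0
t: 14.55
ee_pos: [0.529, 0.1457, 0.0602]
eef_rot: [180.0, 0.0, 138.9]
force: [0.4, -0.1, -1.0]
grip_width: 0.401
finger_force: 0.0
```

```bash
python3 -m creep '[0.0075,0.012,0,0,0,-0.022,0.2, 0.0155,0.023,0,0,0,-0.044,0.2, 0.026,0.032,0,0,0,-0.075,0.2, 0.0365,0.0405,0,0,0,-0.104,0.2, 0.0365,0.0405,0,0,0,-0.104,0.2]' | egrep 'pos|force|rot'; python3 -m creep '[0.012,0.007,0,0,0,-0.028,0.2, 0.025,0.0125,0,0,0,-0.053,0.2, 0.038,0.016,0,0,0,-0.08,0.2, 0.05,0.0182,0,0,0,-0.114,0.2, 0.05,0.0182,0,0,0,-0.114,0.2]'
python3 - <<'E'
from h import *
st=env.read_state(); print(tobed(st['ee_pos'])); delta(43,117,50)
p,d=env.get_image('wrist'); np.savez('pics/w4.npz',p=p,d=d,e=st['ee_pos'],r=st['eef_rot'])
cv2.imwrite('pics/w4.png',p[...,::-1]); print(proj(cam('wrist',st),bed(32,113,57.5)))
E
```

```text
ee_pos: [0.5471, 0.1655, 0.06]
eef_rot: [180.0, 0.0, 127.0]
force: [0.2, 0.1, -0.3]
finger_force: 0.0
t: 15.8
ee_pos: [0.5721, 0.1744, 0.0599]
eef_rot: [180.0, 0.0, 114.0]
force: [-0.4, 0.3, -0.2]
grip_width: 0.399
finger_force: 0.0
[ 40.5 116.8  50.4]
norm shift to bed 43 117 50 [ 0.0049  0.0013 -0.0009] t 15.8
[[294.61442305 288.77343232]]
```

View pics/w4.png

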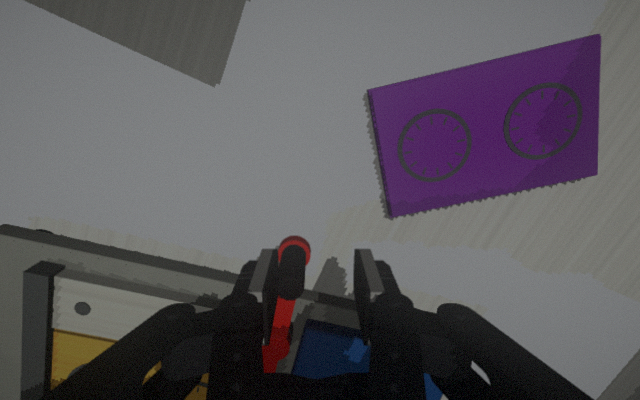

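The knob, at (292,265), is riding on the left (rear) finger and the lever is almost shut. I push on in small steps until the limit shows in the force.

```bash
python3 -m creep '[0.004,0.0007,0,0,0,0,0.2, 0.006,0.001,0,0,0,0,0.2, 0.006,0.001,0,0,0,0,0.2]' | egrep 'pos|force'
```

```text
ee_pos: [0.5739, 0.1749, 0.0598]
force: [-5.0, -0.5, 2.4]
finger_force: 2.5
```

```bash
python3 -m creep '[0.002,0.0004,0,0,0,0,0.2, 0.004,0.0007,0,0,0,0,0.2, 0.004,0.0007,0,0,0,0,0.2]' | egrep 'pos|force'
```

```text
ee_pos: [0.5742, 0.175, 0.0596]
force: [-12.6, -2.8, 6.5]
finger_force: 6.1
```

```bash
python3 -m creep '[0.002,0.0004,0,0,0,0,0.2, 0.002,0.0004,0,0,0,0,0.2]' | egrep 'pos|force'
```

```text
ee_pos: [0.5743, 0.1751, 0.0595]
force: [-15.6, -3.6, 8.4]
finger_force: 8.0
```

The force rises steeply with no further motion, so the lever is at its limit. I back off the knob and lift clear, then check.

```bash
python3 -m creep '[-0.008,-0.0014,0,0,0,0,0.2, -0.02,-0.0035,0,0,0,0,0.2, -0.02,-0.0035,0,0,0,0,0.2]' | egrep 'pos|force'; python3 -m creep '[0,0,0.06,0,0,0,0.2, 0,0,0.16,0,0,0,0.2, -0.06,-0.06,0.28,0,0,0,0.2, -0.1,-0.1,0.38,0,0,0,0.2, -0.1,-0.1,0.4,0,0,0,0.2]' | egrep 'pos|force';  python3 -m creep '[0,0,0,0,0,0,0.2, 0,0,0,0,0,0,0.2]' | egrep 'pos|force'
python3 - <<'E'
from h import *
st=env.read_state()
p,d=env.get_image('wrist'); np.savez('pics/w5.npz',p=p,d=d,e=st['ee_pos'],r=st['eef_rot'])
cv2.imwrite('pics/w5.png',p[...,::-1]); C=cam('wrist',st); print('knob/pivot shut at',proj(C,[bed(32,113,57.5),bed(32,58,30),bed(-23,113,57)]),st['t'])
E
python3 m.py pics/w5.npz | egrep 'plate|bridge|phi'
```

```text
ee_pos: [0.5678, 0.1738, 0.06]
force: [-0.6, 0.1, -0.2]
finger_force: 0.0
ee_pos: [0.518, 0.123, 0.2636]
force: [0.3, -0.0, -0.3]
finger_force: 0.0
ee_pos: [0.5178, 0.1242, 0.258]
force: [-0.1, 0.5, 0.1]
finger_force: 0.0
knob/pivot shut at [[382.71078688 148.93257575]
 [361.99524743 195.42319005]
 [325.12727537 134.08824075]] 18.1
z plate,bridge,red 0.029443612312427092 0.04531218750296395 0.03618028035007406
plate ((0.5217847228050232, 0.04737670719623566), (0.11047851294279099, 0.07140955328941345), 9.930960655212402)
bridge ((0.6272082328796387, 0.10653847455978394), (0.07750201225280762, 0.07722895592451096), 9.275470733642578)
phi 9.930960655212402
plate extents along/across [[ 0.4669  0.4669  0.4673  0.5765  0.577   0.5772]
bridge extents [[ 0.5975  0.5976  0.5982  0.6746  0.6749  0.6749]
```

View pics/w5.png

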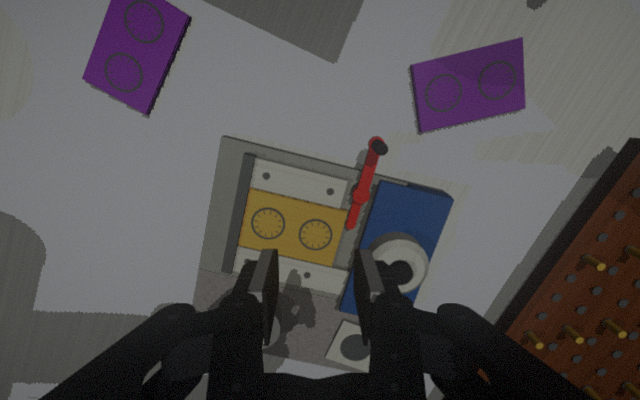

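Run:
```python
from h import *
f=np.load('pics/w5.npz'); C=cam('wrist',dict(ee_pos=f['e'],eef_rot=f['r'])); h=cv2.cvtColor(f['p'],cv2.COLOR_RGB2HSV)
m=cv2.inRange(h,(0,150,60),(7,255,255)); m[:120]=0; m[240:]=0; m[:,:330]=0; m[:,400:]=0
y,x=np.nonzero(m); P=on_plane(C,np.c_[x,y],.0365)
b=np.array([tobed(q)[:2] for q in P])
for lo,hi in [(15,30),(30,45),(70,80),(80,95),(95,125)]:
    k=(b[:,1]>lo)&(b[:,1]<hi); print(lo,hi,k.sum(),b[k].mean(0))
```

```text
15 30 90 [29.33666667 24.20222222]
30 45 121 [29.36033058 37.5       ]
70 80 99 [30.93939394 74.87171717]
80 95 115 [31.46782609 86.23391304]
95 125 42 [ 29.89761905 107.65238095]
```

The lever axis lies within 0.04 rad of the bed's y axis, the plate is home, and the gripper is clear of everything. I hand the job in.

```bash
python3 -c "
from rig import env
print(env.finish_job())"
```

```text
the job is handed in; nothing more can be done
None
```

I drew the plate home against the front stop pressing with about 10 N at most, swung the red lever shut to its limit, and handed the job in with the gripper clear at about 18 s; no verdict came back.

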